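# Finish the crib of dunnage slats and lock it with the keeper board

### The job

On the stand lie two slats, the bottom layer of a crib. Take the two full-length slats from the leaning rack and lay them flat across the bottom two, squarely, one over each pair of marks; then lay the wide board across those, parallel to the bottom layer, and slide its end gently into the slot of the steel keeper block, fully home against the depth stop inside, which has to be felt for. Do not shift the bottom slats, and leave the short offcut and everything else on the bench where they are.

Things in the scene. Friction and masses are not known exactly. Their poses are not given: they have to be found in the camera images.
- stand: fixed crib stand: aluminium base 220 mm (x) by 270 mm (y -166 to +104), 12 mm thick; origin on the table, under the crib's centre; z up. At its -y end is a dark steel keeper block 89 mm wide, y -105 to -160 mm, 74 mm high, with a slot open towards +y: 65 mm wide (about x = 0), 42 to 62 mm above the table; inside it a firm depth stop, 24 to 36 mm in from the mouth (differs each time)
- plunger (a joint): light brass plunger in the depth stop's face, hidden in the slot: 0 = stands out 5 mm, untouched; 0.005 m = pushed in flush, as when the board's end meets the stop. It moves at under 1 N and stays where it is pushed
- slot_mouth (a point): centre of the slot's mouth in the keeper block's face (stand frame 0, -105, 52 mm)
- mark_slot (a point): on the base's upper face, midway between the two dark painted marks (36 mm long) on the base's two x edges, on the keeper's side (stand frame 0, -40, 12 mm): the line that a cross slat's centreline lies over
- mark_open (a point): the same for the pair of marks on the open side (stand frame 0, +40, 12 mm)
- rack: fixed grey sheet-metal leaning rack, 270 mm wide (its x), origin on the table under its middle; its sloping board rises at 35 degrees from horizontal towards its +y (the robot's left), with a 12 mm high ledge along its foot (foot line 85 mm to -y of the origin). Two slats and the wide board lean side by side on it, lower ends on the ledge, along the slope, about 88 mm between centres, in any order
- slat_a: loose wooden slat leaning in the rack, 170 x 36 x 16 mm, origin at the middle of its lower end's underside (as it leans in the rack), +x along its length, +z out of its upper face; about 60 g
- slat_a_mid (a point): centre of slat_a (8 mm below its upper face)
- slat_b: loose wooden slat leaning in the rack, the same as slat_a: 170 x 36 x 16 mm, origin at the middle of its lower end's underside (as it leans in the rack), +x along its length, +z out of its upper face
- slat_b_mid (a point): centre of slat_b
- board: the wide loose wooden board leaning in the rack, 220 x 60 x 16 mm, origin at the middle of its lower end's underside (as it leans in the rack), +x along its length, +z out of its upper face; about 125 g
- board_mid (a point): centre of the board (8 mm below its upper face)
- offcut: a short loose offcut of slat, 100 x 36 x 16 mm, lying flat on the table between rack and stand; not part of the job; origin at one end's underside
- base_near: loose slat 170 x 36 x 16 mm already lying on the stand's base along the stand's y, about 50 mm to the -x side; bottom layer; origin at the middle of its -y end's underside, +x along its length
- base_near_mid (a point): centre of base_near
- base_far: the same, about 50 mm to the stand's +x side
- base_far_mid (a point): centre of base_far
- wrench: a steel spanner, about 160 mm long, lying on the table between rack and stand; not part of the job; origin at its underside
- tape_measure: a black pocket tape measure, 70 x 35 x 62 mm, standing on the robot side of the rack; not part of the job; origin at its underside
- paint_can: a steel paint can, 100 mm across, 120 mm tall, behind the stand; not part of the job; origin at its underside
- carton: a small closed cardboard carton, 110 x 150 x 70 mm, behind the rack; not part of the job; origin at its underside
- screw_jar: a glass jar with a steel lid, 60 mm across, 85 mm tall, behind the stand; not part of the job; origin at its underside
- cartridge: a white sealant cartridge standing on its end, 48 mm across, 210 mm tall, at the back of the table; not part of the job; origin at its underside
Not all that is in view belongs to the job. Leave any white look-alike of the board alone.

How it is judged (in metres and radians):
On the way, in this order (a step that is already met when the one before it is completed fails the run):
1. both slats lie across the bottom layer, one over each pair of marks ((((x of slat_a_mid in the frame of stand between -0.02 and 0.02 m and y of slat_a_mid in the frame of stand between -0.055 and -0.025 m and z of slat_a_mid in the frame of stand between 0.033 and 0.039 m and angle between the x axis of slat_a and the x axis of stand, either way round below 0.15 rad) and (x of slat_b_mid in the frame of stand between -0.02 and 0.02 m and y of slat_b_mid in the frame of stand between 0.025 and 0.055 m and z of slat_b_mid in the frame of stand between 0.033 and 0.039 m and angle between the x axis of slat_b and the x axis of stand, either way round below 0.15 rad)) or ((x of slat_b_mid in the frame of stand between -0.02 and 0.02 m and y of slat_b_mid in the frame of stand between -0.055 and -0.025 m and z of slat_b_mid in the frame of stand between 0.033 and 0.039 m and angle between the x axis of slat_b and the x axis of stand, either way round below 0.15 rad) and (x of slat_a_mid in the frame of stand between -0.02 and 0.02 m and y of slat_a_mid in the frame of stand between 0.025 and 0.055 m and z of slat_a_mid in the frame of stand between 0.033 and 0.039 m and angle between the x axis of slat_a and the x axis of stand, either way round below 0.15 rad))) and z of base_near_mid in the frame of stand between 0.017 and 0.023 m and angle between the x axis of each of base_near, base_far and the y axis of stand, either way round below 0.15 rad and distance of each of base_near_mid, base_far_mid from where it was at the start of the episode below 0.015 m and z of base_far_mid in the frame of stand between 0.017 and 0.023 m), for 0.2 s.
2. the board lies across the slats with its end at least 10 mm inside the slot ((((x of slat_a_mid in the frame of stand between -0.02 and 0.02 m and y of slat_a_mid in the frame of stand between -0.055 and -0.025 m and z of slat_a_mid in the frame of stand between 0.033 and 0.039 m and angle between the x axis of slat_a and the x axis of stand, either way round below 0.15 rad) and (x of slat_b_mid in the frame of stand between -0.02 and 0.02 m and y of slat_b_mid in the frame of stand between 0.025 and 0.055 m and z of slat_b_mid in the frame of stand between 0.033 and 0.039 m and angle between the x axis of slat_b and the x axis of stand, either way round below 0.15 rad)) or ((x of slat_b_mid in the frame of stand between -0.02 and 0.02 m and y of slat_b_mid in the frame of stand between -0.055 and -0.025 m and z of slat_b_mid in the frame of stand between 0.033 and 0.039 m and angle between the x axis of slat_b and the x axis of stand, either way round below 0.15 rad) and (x of slat_a_mid in the frame of stand between -0.02 and 0.02 m and y of slat_a_mid in the frame of stand between 0.025 and 0.055 m and z of slat_a_mid in the frame of stand between 0.033 and 0.039 m and angle between the x axis of slat_a and the x axis of stand, either way round below 0.15 rad))) and angle between the x axis of board and the y axis of stand, either way round below 0.08 rad and angle between the z axis of board and the z axis of stand, either way round below 0.06 rad and x of board_mid in the frame of stand between -0.006 and 0.006 m and z of board_mid in the frame of stand between 0.049 and 0.055 m and y of board_mid in the frame of stand below -0.005 m), for 0.05 s.
At the end, for the whole second after the job is handed in: Cross slats on the bottom layer, within 15 mm of their marks, 20 mm endways, 0.15 rad; bottom slats moved under 15 mm; board flat on the cross slats, square to 0.08 rad, its end in the slot, under 2 mm from the depth stop (plunger over 0.003); all released and at rest (heights within 3 mm) (all of step 1 and angle between the x axis of board and the y axis of stand, either way round below 0.08 rad and angle between the z axis of board and the z axis of stand, either way round below 0.06 rad and x of board_mid in the frame of stand between -0.006 and 0.006 m and z of board_mid in the frame of stand between 0.049 and 0.055 m and y of board_mid in the frame of stand below -0.015 m and value of joint plunger above 0.003 m and linear speed of each of slat_a, slat_b, board, base_near, base_far below 0.02 m/s); the robot touches nothing.
It fails at once if the board is rammed: more than 25 N between board and stand (contact force between board and stand above 25 N).
It fails at once if the offcut is moved from its place by 30 mm (distance of offcut from where it was at the start of the episode above 0.03 m).
It fails at once if something else on the bench is displaced by 30 mm or more (distance of any of wrench, tape_measure, paint_can, carton, screw_jar, cartridge from where it was at the start of the episode above 0.03 m).
It also fails if it takes over 72 s, if anything falls off the work surface, if the arm or the gripper's body presses on something with over 40 N, if the wrist force passes 120 N, or if a joint passes its speed limit or range.

### The arm

A 6-joint arm with a two-finger parallel gripper is mounted at the origin on the work surface. World frame = base frame: x ahead of the robot, y to its left, z up, the work surface at z = 0. Lengths are in m, angles in degrees, forces in N, time in s.
With the tool pointing down it reaches from about 0.35 to 0.875 m from the base axis. Payload 4.2 kg.
Tool frame: the origin (TCP) lies midway between the tips of the shut fingers; the grasp point (between the pads) lies r.tcp_to_grasp behind it (r.tcp_to_grasp is the distance from the TCP to the grasp point, in m); z points along the fingers, y is the line along which they close (so a half turn about z gives the same grasp; the last joint's range is limited). The gripper opens to 87 mm and grips with 3 to 60 N. Pads are 19 mm wide; open, the fingers measure 117 mm over their backs; the gripper's body (75 mm by 190 mm) begins 51 mm behind the grasp point.
Start: joints at [-61.616, 22.042, 0.453, 0, -68.411, -14.817], TCP at [0.147, -0.608, 0.223] pointing down, gripper open.
Joint ranges: [-179.83, 179.83], [-69.29, 118.12], [-61.27, 80.66], [-181.25, 117.63], [-171.15, -9.14], [-177.46, 177.46]. Speed limits (degrees/s): [159.86, 159.86, 180, 180, 180, 180].

### API

Orientations are given as [roll, pitch, yaw] about the fixed x, y, z axes, in that order (R = Rz(yaw) Ry(pitch) Rx(roll)).
In Python, from station import r gives the robot as it stands. Calls block until the motion is done:
- r.move_pose(position, orientation): joint-space move of the TCP to a pose.
- r.move_l(position, frame=None, max_speed=0.15): straight line of the TCP; frame=None keeps the orientation; max_speed is the mean speed in m/s.
- r.set_joints(angles): joint-space move.
- r.ungrasp() and r.clamp(newtons=None): open the fingers fully, or close them until they stop; newtons is the grip in N (None keeps the last).
- r.dwell(seconds).
- r.solve_ik(position, orientation): joint angles nearest the present ones, or None.
- r.read_state(): the state.
- r.read_camera(name): name is "scene" or "top" or "wrist"; returns the picture (400x640x3 uint8, red, green, blue); there is no depth.
- r.camera_params(name): a dict with "mtx" (3x3 intrinsics, pixels), "distortion" ([k1, k2, p1, p2, k3] as OpenCV has them; the pictures are not rectified), "eye" and "attitude" of the camera in the world. Camera axes: x right, y down, z forward; pixel columns grow to the right and rows downward; lengths in m; the calibration is good to about 2 mm. A picture is of the moment at which its call begins: read the wrist's pose just before it. camera_params takes no time and is no camera call; for the wrist camera it gives the pose at the moment of the call.
A pose or a line that the arm cannot do raises r.Unreachable and nothing moves.
- r.job_done(): hands the job in; it is judged then, once.
The state is a dict: "time": time; "q": joint angles; "qd": joint speeds; "effort": joint torques, N m; "tcp_pos": TCP position; "ee_rot": TCP orientation; "ft_force": force on the tool from outside, world axes, zero at the start; "ft_torque": the same for the moment, N m; "width": finger opening in m; "grasp_force": force on a finger pad.
Only numpy, scipy, OpenCV 4.12 (cv2) and the standard library are available. Lean on these libraries where they do the work, as an engineer would, in place of code of your own. Each camera call takes 0.05 s, during which the arm holds its last target. There are 200 camera calls.

## Working session

There is one attempt and no reset: what is moved stays moved. The work goes in short steps, each a Python script; the robot and the scene stay as the last script left them, time stands still between calls to the robot, and variables do not carry over. Pictures are saved under pics/ and viewed, at most 10 in all, crops included, and the job is handed in when it is done.

```bash
mkdir -p pics; ls; python3 - <<'E'
from station import r
import cv2,numpy as np
for n in("scene","top"):
    im=r.read_camera(n); cv2.imwrite(f"pics/{n}0.png",im[:,:,::-1]); np.save(f"pics/{n}0.npy",im)
    print(n,r.camera_params(n))
s=r.read_state(); print(s['time'],r.tcp_to_grasp,s['ee_rot'],s['width'])
E
```

```text
pics
scene {'mtx': array([[513.84684901,   0.        , 317.72408208],
       [  0.        , 513.84684901, 189.97342362],
       [  0.        ,   0.        ,   1.        ]]), 'distortion': array([0.01505256, 0.        , 0.        , 0.        , 0.        ]), 'eye': array([1.06241669, 0.48086313, 1.23463155]), 'attitude': array([-1.45614559e+02, -1.17834326e-01,  1.25464938e+02])}
top {'mtx': array([[398.14608125,   0.        , 321.97715315],
       [  0.        , 398.14608125, 196.09100677],
       [  0.        ,   0.        ,   1.        ]]), 'distortion': array([-0.09392417,  0.        ,  0.        ,  0.        ,  0.        ]), 'eye': array([0.15954401, 0.02944248, 1.46371156]), 'attitude': array([-167.48477593,    0.43340942,  -91.53304658])}
0.1 0.0187 [ 1.79888160e+02 -7.16887251e-03 -1.66445488e+02] 0.08722933855755617
```

View pics/scene0.png

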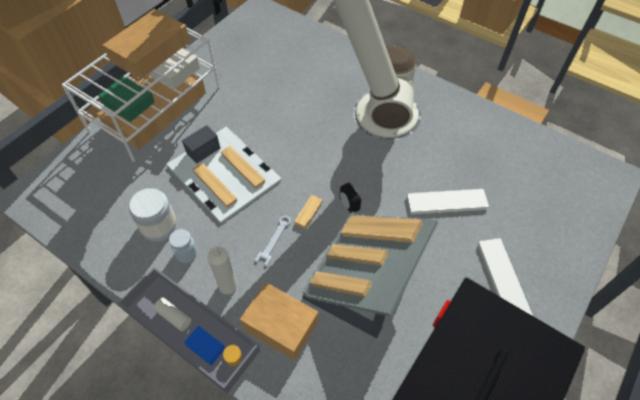

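View pics/top0.png

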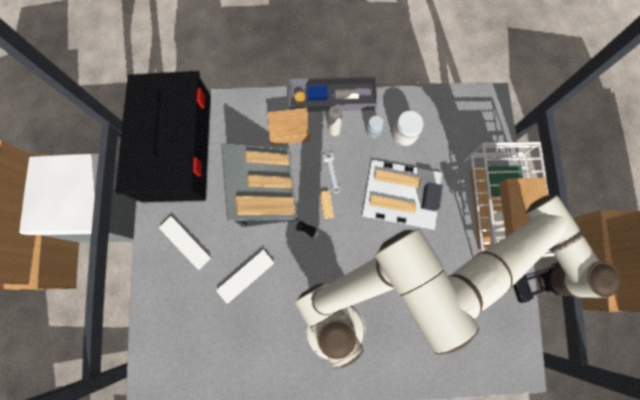

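The scene and top pictures show the rack with the wide board nearest the robot (top ≈(266,206), scene ≈(380,229)). The slats are at top (270,181) and (267,158). The stand is around top (402,193) with the keeper at (432,195), and the offcut is at (327,204). Next I enlarge both regions and segment.

```bash
cat > h.py <<'E'
import cv2,numpy as np
from scipy.spatial.transform import Rotation as Ro
def ray(cp,px):
    u=cv2.undistortPoints(np.array(px,float).reshape(-1,1,2),cp['mtx'],cp['distortion'])[:,0]
    d=np.c_[u,np.ones(len(u))]@Ro.from_euler('xyz',cp['attitude'],degrees=True).as_matrix().T
    return np.array(cp['eye']),d/np.linalg.norm(d,axis=1)[:,None]
def onz(cp,px,z):
    o,d=ray(cp,px); return o+d*((z-o[2])/d[:,2])[:,None]
def tri(c1,p1,c2,p2):
    o1,d1=ray(c1,p1);o2,d2=ray(c2,p2);P=[];g=[]
    for a,b in zip(d1,d2):
        t=np.linalg.lstsq(np.c_[a,-b],o2-o1,rcond=None)[0]
        A=o1+t[0]*a;B=o2+t[1]*b;P.append((A+B)/2);g.append(np.linalg.norm(A-B))
    return np.array(P),np.array(g)
E
python3 - <<'E'
import cv2,numpy as np
t=np.load('pics/top0.npy');s=np.load('pics/scene0.npy')
a=cv2.resize(t[135:235,215:455,::-1],None,fx=3.33,fy=3.33,interpolation=cv2.INTER_CUBIC)[:,:800]
b=cv2.resize(s[120:320,160:440,::-1],None,fx=2.857,fy=2.857,interpolation=cv2.INTER_CUBIC)
cv2.imwrite('pics/a.png',a);cv2.imwrite('pics/b.png',b)
for n,im in(('top',t),('scene',s)):
    hsv=cv2.cvtColor(im,cv2.COLOR_RGB2HSV)
    for vmin in (120,190):
        m=cv2.inRange(hsv,(8,60,vmin),(25,255,255))
        for c in cv2.findContours(m,cv2.RETR_EXTERNAL,cv2.CHAIN_APPROX_NONE)[0]:
            if 100<cv2.contourArea(c)<3000: 
                R=cv2.minAreaRect(c); 
                if 150<R[0][0]<470 and R[0][1]>90: print(n,vmin,np.round(R[0],1),np.round(R[1],1),round(R[2],1),cv2.contourArea(c))
E
```

```text
top 120 [392.8 203.5] [46.1 10.3] 11.0 415.5
top 120 [264.5 204.5] [59. 19.] 0.0 1019.5
top 120 [326.3 204. ] [28.1 10.2] 80.5 250.5
top 120 [269. 181.] [12. 44.] 90.0 468.0
top 120 [397.3 178.2] [45.7 10.4] 11.3 412.5
top 120 [266.5 157.4] [43.9 12. ] 4.4 460.0
top 120 [288.4 125.9] [34.6 40.9] 85.6 1268.0
top 190 [265.  205.5] [17. 56.] 90.0 866.5
top 190 [392.9 203.6] [45.8 10. ] 10.6 392.5
top 190 [326.4 204.7] [26.8 10.2] 80.5 232.0
top 190 [269.  181.6] [42.4 10.2] 2.5 365.5
top 190 [396.8 178.2] [43.5 10. ] 11.3 371.0
top 190 [267.1 158. ] [42.5 10.2] 4.8 364.5
top 190 [287.  125.5] [33. 38.] 90.0 1078.0
scene 120 [231.5 353.5] [17.  18.4] 45.0 250.0
scene 120 [278.6 315.4] [65.  48.3] 30.5 2873.0
scene 120 [340.5 282.6] [60.5 15.9] 10.9 775.0
scene 120 [357.3 252.5] [59.3 15. ] 9.7 707.5
scene 120 [381.  227.9] [79.5 22.5] 3.7 1513.0
scene 120 [308.1 211.1] [13.5 34.2] 32.5 403.5
scene 120 [214.5 184.5] [52.3 12.8] 46.8 612.0
scene 120 [242.8 166.3] [50.9 12. ] 45.0 570.0
scene 190 [231.5 353.5] [15. 15.] 90.0 178.5
scene 190 [278.7 315.4] [61.1 45.3] 31.0 2494.5
scene 190 [340.4 281.7] [52.4 11.4] 10.3 503.0
scene 190 [357.5 252.3] [52.2 10.3] 7.6 448.5
scene 190 [378.5 230.5] [72.9 11.3] 1.8 533.5
scene 190 [384.  219.9] [70.   5.2] 0.9 213.0
scene 190 [308.1 209.9] [12.1 32.3] 32.7 336.5
scene 190 [215. 184.] [47.9 11.2] 46.6 487.0
scene 190 [242.5 165. ] [48.8 10.6] 45.0 472.0
```

View pics/a.png

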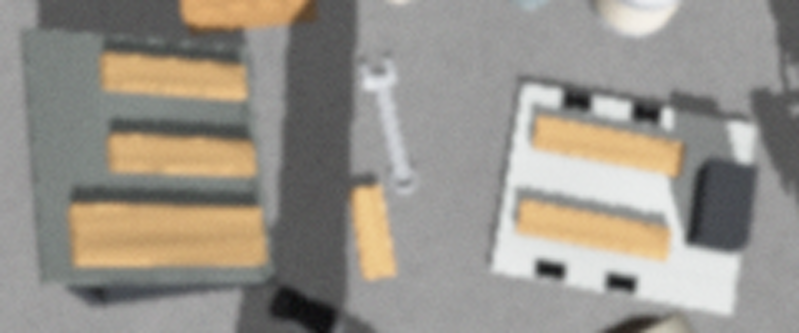

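View pics/b.png

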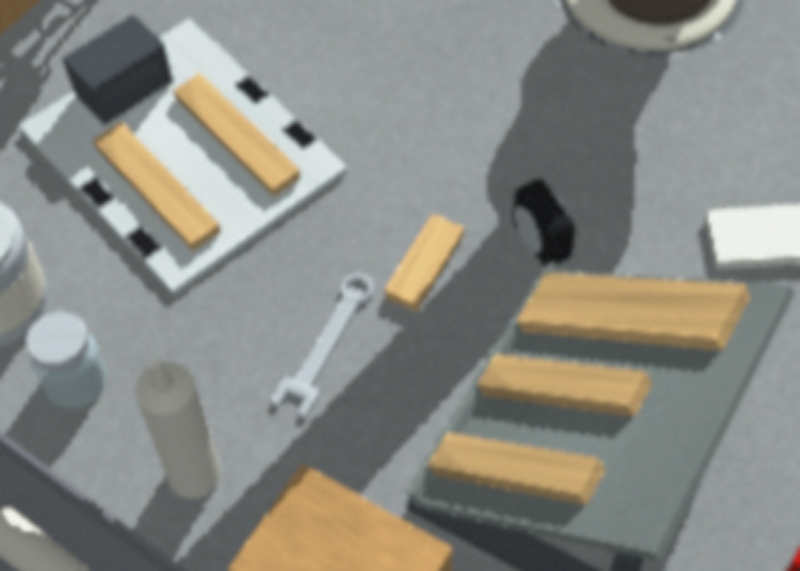

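The crops show the four marks clearly, at top px (388,164), (409,169), (380,216) and (402,220). They also show the upper faces of the leaning pieces. Next I compute coarse positions.

```bash
python3 - <<'E'
from station import r
from h import *
np.set_printoptions(precision=4,suppress=True)
T,S=r.camera_params('top'),r.camera_params('scene')
print('marks',onz(T,[[388.3,164.1],[409,168.6],[380.2,215.8],[401.8,219.7]],.012))
bs=160+np.array([250,299,95,143])/2.857; bt=120+np.array([90,133,191,243])/2.857
print('marks scene',onz(S,np.c_[bs,bt],.012))
# board, slats: top px vs scene px corners of top face: order low-near,high-near,high-far,low-far
top=np.array([[267,263],[70,268],[70,203],[265,205],[256,175],[110,172],[110,135],[254,140],[246,99],[102,91],[103,55],[246,64]])/3.33+[215,135]
sc=np.array([[552,273],[748,284],[723,347],[518,327],[500,355],[651,371],[636,412],[479,389],[450,433],[604,458],[585,500],[428,467]])/2.857+[160,120]
P,g=tri(T,top,S,sc);print(np.c_[P,g])
for i in(0,4,8):
    q=P[i:i+4]; x=(q[1]+q[2]-q[0]-q[3])/2; y=(q[2]+q[3]-q[0]-q[1])/2
    print(q.mean(0),np.linalg.norm(x),np.linalg.norm(y),np.degrees(np.arcsin(x[2]/np.linalg.norm(x))),np.degrees(np.arctan2(x[1],x[0])))
w=r.camera_params('wrist');s=r.read_state();print(w,s['tcp_pos'])
M=Ro.from_euler('xyz',s['ee_rot'],degrees=True);print('cam in tool',M.inv().apply(w['eye']-s['tcp_pos']),(M.inv()*Ro.from_euler('xyz',w['attitude'],degrees=True)).as_matrix())
E
```

```text
marks [[ 0.5996 -0.2242  0.012 ]
 [ 0.5797 -0.3021  0.012 ]
 [ 0.4012 -0.1815  0.012 ]
 [ 0.3842 -0.2607  0.012 ]]
marks scene [[ 0.3882 -0.2582  0.012 ]
 [ 0.4025 -0.18    0.012 ]
 [ 0.5798 -0.3017  0.012 ]
 [ 0.5982 -0.2199  0.012 ]]
[[0.4102 0.1337 0.0418 0.0067]
 [0.3902 0.3162 0.1692 0.0043]
 [0.4554 0.3235 0.1647 0.0065]
 [0.4755 0.137  0.0358 0.0101]
 [0.5102 0.1437 0.0396 0.0043]
 [0.4943 0.2851 0.1391 0.0002]
 [0.5336 0.2902 0.1345 0.0078]
 [0.5501 0.1466 0.0388 0.0065]
 [0.5995 0.1528 0.0382 0.0011]
 [0.583  0.2949 0.1371 0.001 ]
 [0.6225 0.2983 0.1338 0.0057]
 [0.639  0.1544 0.0402 0.0058]]
[0.4328 0.2276 0.1029] 0.22556045417493287 0.06572063725783323 34.62072899549595 96.1952279965738
[0.5221 0.2164 0.088 ] 0.1734921622751216 0.03990460541518907 34.24828828519521 96.49644273843117
[0.611  0.2251 0.0873] 0.17317567087839 0.039606411225998846 33.763680476322925 96.59145162964491
{'mtx': array([[279.5947,   0.    , 318.8848],
       [  0.    , 279.5947, 201.2487],
       [  0.    ,   0.    ,   1.    ]]), 'distortion': array([-0.0223,  0.    ,  0.    ,  0.    ,  0.    ]), 'eye': array([ 0.0736, -0.6252,  0.3838]), 'attitude': array([164.0527,  -0.1597, 103.5139])} [ 0.1465 -0.607   0.2216]
cam in tool [ 0.0751 -0.0002 -0.1622] [[-0.0007 -0.9615 -0.2749]
 [ 1.     -0.0009  0.0006]
 [-0.0008 -0.2749  0.9615]]
```

```bash
cat >> h.py <<'E'
def down(yaw): return [180,0,yaw]
def snap(r,name):
    cp=r.camera_params('wrist'); im=r.read_camera('wrist')
    np.savez(f'pics/{name}.npz',im=im,**cp); cv2.imwrite(f'pics/{name}.png',im[:,:,::-1]); return cp,im
E
python3 - <<'E'
from station import r
from h import *
def go(p,o):
    r.move_pose(p,o); s=r.read_state(); print(s['time'],np.round(s['q'],1),np.round(s['tcp_pos'],4))
go([.49,-.24,.22],down(168)); snap(r,'wst')
# rack view & feasibility
for y in (168,-12,78,-102): print(y,r.solve_ik([.49,-.24,.1],down(y)))
yr=6.5; B=Ro.from_euler('z',yr,degrees=True)
for name,x in (('up',1),('dn',-1)):
    z=np.array([0,np.sin(np.radians(35)),-np.cos(np.radians(35))]);yy=np.array([x,0,0.]);X=np.cross(yy,z)
    e=(B*Ro.from_matrix(np.c_[X,yy,z])).as_euler('xyz',degrees=True)
    for p in ([.611,.225,.09],[.522,.216,.09],[.433,.2276,.1]): print(name,e,r.solve_ik(p,e))
go([.52,.2,.27],down(168)); snap(r,'wrk')
a=cv2.imread('pics/wst.png');b=cv2.imread('pics/wrk.png')
cv2.imwrite('pics/w.png',np.vstack([a[100:400],b[100:400]]))
E
```

```text
1.925 [ -9.1  14.4 -11.    0.  -64.6 -92.9] [ 0.4898 -0.2406  0.22  ]
168 [-9.06506312e+00  2.14157805e+01 -2.01825056e+01 -2.54444375e-14
 -4.84017139e+01 -9.29349369e+01]
-12 [-9.06506312e+00  2.14157805e+01 -2.01825056e+01  2.54444375e-14
 -4.84017139e+01  8.70650631e+01]
78 [ -9.06506312  21.41578049 -20.18250556   0.         -48.40171395
 177.06506312]
-102 [ -9.06506312  21.41578049 -20.18250556   0.         -48.40171395
  -2.93493688]
up [180.  -35.   96.5] [  15.68184453   32.48410384    3.2373978   -40.20108484  -61.30992976
 -169.07974648]
up [180.  -35.   96.5] [  16.87932823   25.69278248   -8.94549461  -42.52225112  -56.59025356
 -165.81262227]
up [180.  -35.   96.5] [  21.09308758   18.1467023   -19.44288684  -44.69863371  -52.10642205
 -166.34190204]
dn [180.   35.  -83.5] [ 15.68184453  32.48410384   3.2373978  -40.20108484 -61.30992976
  10.92025352]
dn [180.   35.  -83.5] [ 16.87932823  25.69278248  -8.94549461 -42.52225112 -56.59025356
  14.18737773]
dn [180.   35.  -83.5] [ 21.09308758  18.1467023  -19.44288684 -44.69863371 -52.10642205
  13.65809796]
3.6083 [  37.6   13.7   -4.7    0.   -71.6 -139.7] [0.5201 0.1991 0.2699]
```

View pics/w.png

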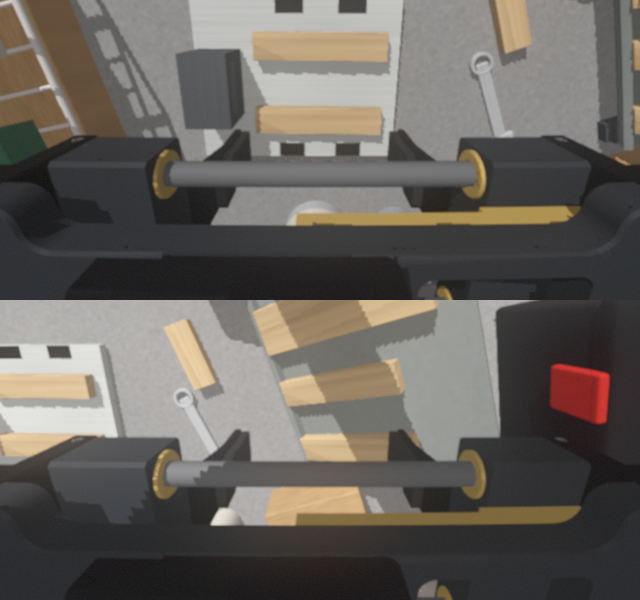

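The wrist view shows the stand's marks at full-image px ≈(289,103) and (352,103), with the lower pair at (292,250) and (347,250) partly hidden by the gripper. The base slats are at (320,147) and (320,220). The rack is half occluded. Next I measure precisely.

```bash
python3 - <<'E'
from h import *
from station import r
np.set_printoptions(precision=4,suppress=True)
f=np.load('pics/wst.npz'); im=f['im']; cp={k:f[k] for k in('mtx','distortion','eye','attitude')}
g=cv2.cvtColor(im,cv2.COLOR_RGB2GRAY)
for c in cv2.findContours(cv2.inRange(g,0,60),cv2.RETR_LIST,cv2.CHAIN_APPROX_NONE)[0]:
    A=cv2.contourArea(c); x,y,w,h=cv2.boundingRect(c)
    if 100<A<6000 and 170<x<400 and y<260: print('dark',x,y,w,h,A,onz(cp,[[x+w/2-.5,y+h/2-.5]],.012)[0])
hsv=cv2.cvtColor(im,cv2.COLOR_RGB2HSV)
for c in cv2.findContours(cv2.inRange(hsv,(8,60,170),(25,255,255)),cv2.RETR_EXTERNAL,cv2.CHAIN_APPROX_NONE)[0]:
    R=cv2.minAreaRect(c)
    if R[0][1]<260 and cv2.contourArea(c)>800:
        b=cv2.boxPoints(R);P=onz(cp,b,.028);print('wood',R,onz(cp,[R[0]],.028)[0],'\n',P)
# base edges (white) rows
for row in (95,125,180,200): 
    w=np.where((g[row]>150)&(np.arange(640)>170)&(np.arange(640)<430))[0]; print(row,w.min(),w.max(),onz(cp,[[w.min()-.5,row],[w.max()+.5,row]],.012))
# top/scene marks
for n in('top','scene'):
    T=r.camera_params(n); I=cv2.cvtColor(np.load(f'pics/{n}0.npy'),cv2.COLOR_RGB2GRAY)
    for c in cv2.findContours(cv2.inRange(I,0,80),cv2.RETR_LIST,cv2.CHAIN_APPROX_NONE)[0]:
        M=cv2.moments(c)
        if 8<M['m00']<60:
            p=onz(T,[[M['m10']/M['m00'],M['m01']/M['m00']]],.012)[0]
            if .36<p[0]<.62 and -.35<p[1]<-.15: print(n,M['m00'],p)
f=np.load('pics/wrk.npz'); im=f['im'];hsv=cv2.cvtColor(im,cv2.COLOR_RGB2HSV)
for c in cv2.findContours(cv2.inRange(hsv,(8,60,170),(25,255,255)),cv2.RETR_EXTERNAL,cv2.CHAIN_APPROX_NONE)[0]:
    if cv2.contourArea(c)>800:print('rk',cv2.minAreaRect(c),cv2.boundingRect(c))
E
```

```text
dark 389 242 18 18 163.5 [ 0.6165 -0.1507  0.012 ]
dark 399 231 33 29 207.5 [ 0.6132 -0.1247  0.012 ]
dark 206 230 45 31 672.5 [ 0.5565 -0.3891  0.012 ]
wood ((319.47723388671875, 219.76536560058594), (121.2505874633789, 27.63515281677246), 1.0322446823120117) [ 0.5407 -0.2506  0.028 ] 
 [[ 0.5413 -0.3355  0.028 ]
 [ 0.5035 -0.3243  0.028 ]
 [ 0.5402 -0.1679  0.028 ]
 [ 0.5791 -0.1745  0.028 ]]
wood ((319.94647216796875, 146.05230712890625), (134.21426391601562, 28.64508056640625), 0.6740369200706482) [ 0.4455 -0.2296  0.028 ] 
 [[ 0.4441 -0.3164  0.028 ]
 [ 0.4102 -0.3064  0.028 ]
 [ 0.4467 -0.145   0.028 ]
 [ 0.4816 -0.1506  0.028 ]]
wood ((511.8611755371094, 109.11911010742188), (82.5270767211914, 29.608444213867188), 79.4389877319336) [0.4503 0.0087 0.028 ] 
 [[ 0.4018 -0.0159  0.028 ]
 [ 0.4026  0.0186  0.028 ]
 [ 0.5025  0.0354  0.028 ]
 [ 0.5017 -0.0018  0.028 ]]
95 187 403 [[ 0.3498 -0.3799  0.012 ]
 [ 0.407  -0.1147  0.012 ]]
125 191 400 [[ 0.3855 -0.3868  0.012 ]
 [ 0.4423 -0.1233  0.012 ]]
180 255 397 [[ 0.4724 -0.3256  0.012 ]
 [ 0.5128 -0.1368  0.012 ]]
200 265 395 [[ 0.
[... 487 characters left out ...]
75213623047), (76.005615234375, 22.778051376342773), 1.0416268110275269) (0, 233, 77, 24)
rk ((302.3320007324219, 191.07601928710938), (29.247772216796875, 41.769752502441406), 79.69515228271484) (280, 175, 46, 31)
rk ((44.49710464477539, 185.70828247070312), (89.31082916259766, 23.81714630126953), 0.795723557472229) (0, 174, 90, 25)
rk ((189.7653045654297, 154.90773010253906), (70.81726837158203, 23.740644454956055), 64.9164047241211) (165, 120, 50, 70)
rk ((275.02740478515625, 128.73974609375), (50.0936164855957, 30.664785385131836), 69.44395446777344) (253, 102, 45, 54)
rk ((396.6701354980469, 85.75772857666016), (71.17576599121094, 87.11670684814453), 66.03751373291016) (343, 38, 95, 88)
```

Marks from the two fixed cameras agree: stand origin is (0.4917,-0.2406) with yaw -12.2°. The open edge measures y=104.2 mm against the given 104. The spacing of the rack pieces is also consistent. I take the far slat first.

```bash
cat >> h.py <<'E'
O=np.array([.4917,-.2406,0]); YS=-12.2; YR=6.1
RS=Ro.from_euler('z',YS,degrees=True)
def stand(p): return O+RS.apply(p)
def unstand(p): return RS.inv().apply(np.array(p)-O)
ER=[180,35,YR-90]
TZ=Ro.from_euler('xyz',ER,degrees=True).apply([0,0,1]); XR=np.array([np.cos(np.radians(YR)),np.sin(np.radians(YR)),0])
def st(r,m=''):
    s=r.read_state(); print(m,round(s['time'],2),'tcp',np.round(s['tcp_pos'],4),'F',np.round(s['ft_force'],2),'w',round(s['width'],4),'g',round(s['grasp_force'],1)); return s
def pick(r,top,shift=0,depth=.011,N=25):
    top=np.array(top)+XR*shift
    r.move_pose(top-TZ*.07,ER); st(r,'above')
    r.move_l(top+TZ*depth,max_speed=.08); st(r,'down')
    r.clamp(N); st(r,'clamp')
    r.move_l(top-TZ*.08,max_speed=.12); return st(r,'lift')
def feel(r,d,step,n,lim):
    d=np.array(d,float);f0=r.read_state()['ft_force']; p0=np.array(r.read_state()['tcp_pos'])
    for i in range(1,n+1):
        r.move_l(p0+d*step*i,max_speed=.03); s=r.read_state(); f=-(s['ft_force']-f0)@d
        if f>lim: break
    print('feel',i,round(f,2)); return st(r,'felt')
def place(r,xyz,yaw,hold=.013):
    r.move_pose(stand([xyz[0],xyz[1],.16]),down(yaw)); st(r,'over')
    r.move_l(stand([xyz[0],xyz[1],xyz[2]+.008]),max_speed=.08); st(r,'near')
    feel(r,[0,0,-1],.001,14,2.0)
E
python3 - <<'E'
from station import r
from h import *
pick(r,[.611,.2251,.0873])
E
```

```text
above 5.88 tcp [0.6153 0.1853 0.1448] F [-0.27  0.33  0.2 ] w 0.0871 g 0.0
down 7.04 tcp [0.6101 0.2282 0.082 ] F [ -7.26 -13.4   17.9 ] w 0.0867 g 11.0
clamp 7.93 tcp [0.6117 0.2287 0.0822] F [ -3.46 -12.13  16.58] w 0.0357 g 28.8
lift 8.84 tcp [0.6153 0.1798 0.1519] F [-0.49 -1.1  -0.83] w 0.0359 g 24.9
```

Grasped at width 35.9 mm, but with early contact of about 20 N on the way down. I place by touch; the touchdown height will show how deep the grip was.

```bash
python3 - <<'E'
from station import r
from h import *
place(r,[0,-.040,.045],-12.2)
cp,im=snap(r,'pl1')
E
```

```text
over 10.55 tcp [ 0.4836 -0.2793  0.1598] F [ 0.54 -0.05 -0.46] w 0.0358 g 24.9
near 12.03 tcp [ 0.4837 -0.2798  0.0536] F [-0.7  -0.24 -0.6 ] w 0.0359 g 24.9
feel 14 0.75
felt 15.53 tcp [ 0.4836 -0.2798  0.0395] F [0.05 0.19 0.15] w 0.0361 g 24.9
```

View pics/pl1.png

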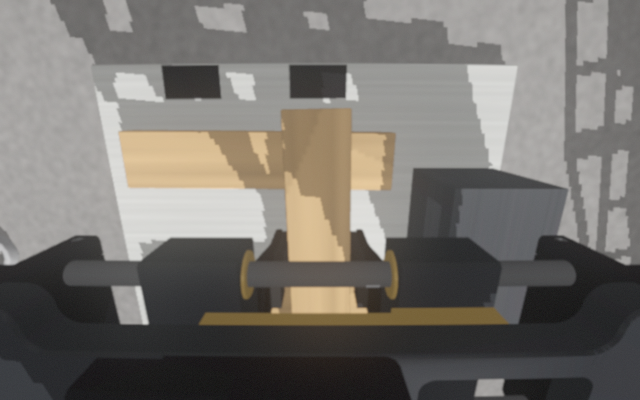

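The slat is held squarely over the slot-side mark: the slat centre column is ≈317 and the mark's is ≈318. Its far end is at row 110. I continue lowering.

```bash
python3 - <<'E'
from station import r
from h import *
f=np.load('pics/pl1.npz');cp={k:f[k] for k in('mtx','distortion','eye','attitude')}
for z in(.044,.052,.06): print(unstand(onz(cp,[[316,110]],z)[0]))
feel(r,[0,0,-1],.001,16,2.0)
E
```

```text
[ 0.08174111 -0.03853357  0.044     ]
[ 0.08143642 -0.03861971  0.052     ]
[ 0.08113174 -0.03870584  0.06      ]
feel 12 5.47
felt 18.58 tcp [ 0.4838 -0.2799  0.0284] F [-2.11  1.51  4.87] w 0.0358 g 24.9
```

```bash
python3 - <<'E'
from station import r
from h import *
r.ungrasp(); p=np.array(r.read_state()['tcp_pos']); r.move_l(p+[0,0,.13],max_speed=.15); st(r,'up'); snap(r,'pl2')
pick(r,[.5221,.2164,.088],shift=.005,depth=.004)
snap(r,'pk2')
cv2.imwrite('pics/v.png',np.vstack([cv2.imread('pics/pl2.png')[:300],cv2.imread('pics/pk2.png')[:300]]))
E
```

```text
up 20.68 tcp [ 0.4829 -0.2795  0.1565] F [-0.26 -0.01  0.03] w 0.0871 g 0.0
above 22.38 tcp [0.5314 0.1764 0.1451] F [-0.32  0.91  0.  ] w 0.0872 g 0.0
down 23.45 tcp [0.5272 0.2191 0.0851] F [ 0.24 -0.44  0.27] w 0.0869 g 0.0
clamp 24.34 tcp [0.5267 0.2192 0.0847] F [-0.16  0.61  0.71] w 0.0356 g 25.0
lift 25.19 tcp [0.5314 0.1714 0.153 ] F [-0.26  0.54 -0.82] w 0.0357 g 25.0
```

View pics/v.png

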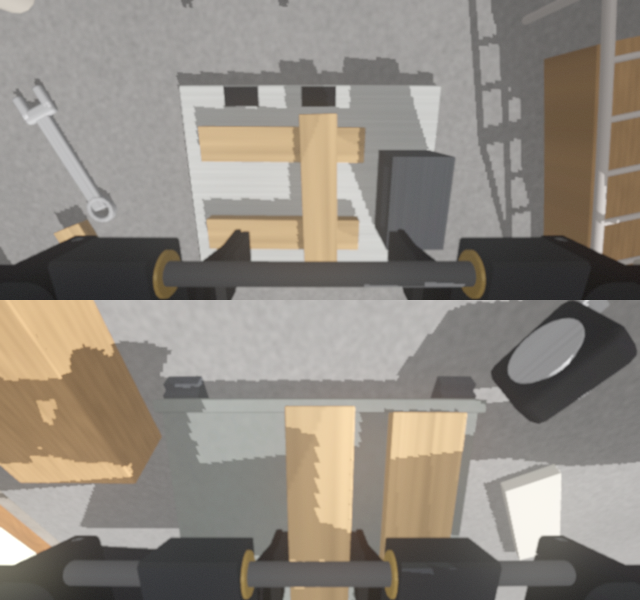

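Slat 1 lies flat across both base slats, its centre column ≈318 on the mark at 318. Slat 2 is gripped squarely. Now I place slat 2.

```bash
python3 - <<'E'
from station import r
from h import *
place(r,[.002,.043,.0295],-12.2)
E
```

```text
over 26.59 tcp [ 0.5029 -0.1985  0.1597] F [ 0.75  0.71 -1.06] w 0.0357 g 25.0
near 28.27 tcp [ 0.5032 -0.199   0.038 ] F [ 0.06  0.85 -1.01] w 0.0356 g 25.0
feel 8 6.21
felt 30.27 tcp [ 0.5033 -0.1991  0.0307] F [-2.04  1.9   5.2 ] w 0.0355 g 25.0
```

```bash
python3 - <<'E'
from station import r
from h import *
r.ungrasp(); p=np.array(r.read_state()['tcp_pos']); r.move_l(p+[0,0,.13],max_speed=.15); st(r,'up'); snap(r,'pl3')
pick(r,[.4328,.2276,.1029],depth=.004,N=20)
r.move_pose(stand([0,.045,.16]),down(YS-90)); st(r,'over')
snap(r,'pk3')
cv2.imwrite('pics/v2.png',np.vstack([cv2.imread('pics/pl3.png')[:300],cv2.imread('pics/pk3.png')[:300]]))
E
```

```text
up 32.37 tcp [ 0.5024 -0.1988  0.1591] F [-0.07  0.62 -0.33] w 0.087 g 0.0
above 33.84 tcp [0.4372 0.1872 0.16  ] F [-0.26  0.15 -0.18] w 0.0872 g 0.0
down 34.92 tcp [0.4329 0.2298 0.1   ] F [0.43 0.97 0.41] w 0.0875 g 0.0
clamp 35.51 tcp [0.4334 0.2301 0.1001] F [0.68 0.46 1.66] w 0.0598 g 20.0
lift 36.36 tcp [0.437  0.1819 0.1678] F [ 1.17  0.31 -1.79] w 0.06 g 20.0
over 37.75 tcp [ 0.5012 -0.196   0.1598] F [ 0.44  0.28 -1.41] w 0.0598 g 20.0
```

View pics/v2.png

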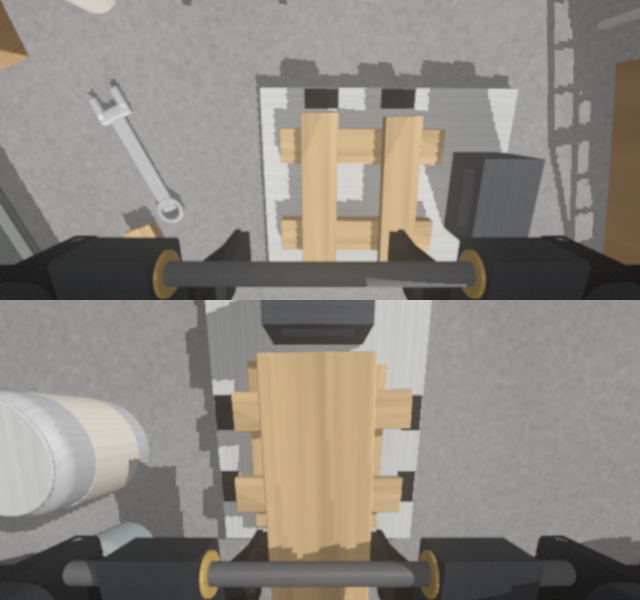

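Both cross slats are squarely on their marks. The board is centred in the hand, with its end at columns 258–376 and the keeper at 262–374. I measure those two before lowering.

```bash
python3 - <<'E'
from station import r
from h import *
np.set_printoptions(precision=4,suppress=True)
f=np.load('pics/pk3.npz');im=f['im'];cp={k:f[k] for k in('mtx','distortion','eye','attitude')}
g=cv2.cvtColor(im,cv2.COLOR_RGB2GRAY).astype(float)
for row in(5,10,15,20):
    d=np.diff(g[row,225:410]); a,b=225+d.argmin(),225+d.argmax(); P=onz(cp,[[a+.5,row],[b+.5,row]],.074); print('keeper',row,a,b,[unstand(p) for p in P],'mid x',unstand(P.mean(0))[0])
hsv=cv2.cvtColor(im,cv2.COLOR_RGB2HSV); m=cv2.inRange(hsv,(8,50,100),(25,255,255))
for row in(56,80,120,180,220):
    d=cv2.GaussianBlur(im[row:row+1].astype(np.float32),(3,1),0)[0,:,2]
    w=np.where(m[row,240:400])[0]+240; print('board row',row,w.min(),w.max())
col=m[40:70,317]; print('end row',40+np.argmax(col))
e=[[258,40+np.argmax(col)],[376,40+np.argmax(col)]]
for z in(.17,.174,.178): print(z,[unstand(p) for p in onz(cp,e,z)])
print(unstand(r.read_state()['tcp_pos']))
E
```

```text
keeper 5 260 374 [array([ 0.0453, -0.117 ,  0.074 ]), array([-0.0432, -0.117 ,  0.074 ])] mid x 0.0010424489797258743
keeper 10 260 373 [array([ 0.0454, -0.1136,  0.074 ]), array([-0.0426, -0.1136,  0.074 ])] mid x 0.0014374335775365985
keeper 15 260 373 [array([ 0.0456, -0.1101,  0.074 ]), array([-0.0427, -0.1101,  0.074 ])] mid x 0.0014440260410959894
keeper 20 260 373 [array([ 0.0458, -0.1066,  0.074 ]), array([-0.0429, -0.1066,  0.074 ])] mid x 0.0014506896960054872
board row 56 256 376
board row 80 248 385
board row 120 240 399
board row 180 240 399
board row 220 256 376
end row 52
0.17 [array([ 0.0301, -0.0628,  0.17  ]), array([-0.0282, -0.0628,  0.17  ])]
0.174 [array([ 0.0293, -0.062 ,  0.174 ]), array([-0.0274, -0.0619,  0.174 ])]
0.178 [array([ 0.0285, -0.0611,  0.178 ]), array([-0.0267, -0.0611,  0.178 ])]
[-0.0001  0.0457  0.1599]
```

```bash
python3 - <<'E'
from station import r
from h import *
p=stand([.0004,.020,.058]); r.move_l(p,max_speed=.12); st(r,'near')
s=feel(r,[0,0,-1],.001,16,2.0)
z=s['tcp_pos'][2]+.0012
p[2]=z; r.move_l(p,max_speed=.03); st(r,'raised')
d=-RS.apply([0,1,0])
s=feel(r,d,.002,18,4.0); print(unstand(s['tcp_pos']))
E
```

```text
near 38.83 tcp [ 0.4971 -0.2212  0.0587] F [ 0.68 -0.23 -1.3 ] w 0.0599 g 20.0
feel 12 6.19
felt 41.83 tcp [ 0.4973 -0.2212  0.0474] F [-1.56  1.24  4.89] w 0.0598 g 19.9
raised 42.08 tcp [ 0.496  -0.2211  0.0482] F [ 0.68  0.03 -1.75] w 0.0598 g 20.0
feel 18 0.14
felt 46.58 tcp [ 0.4883 -0.2564  0.0482] F [ 0.17  0.29 -1.28] w 0.0596 g 20.0
[ 4.41360234e-05 -1.61405372e-02  4.82377844e-02]
```

The board is inside the slot by about 19 mm with no contact. I feel for the stop in 1 mm steps.

```bash
python3 - <<'E'
from station import r
from h import *
d=-RS.apply([0,1,0])
s=feel(r,d,.001,22,4.0); print(unstand(s['tcp_pos']))
E
```

```text
feel 13 5.45
felt 49.83 tcp [ 0.4859 -0.2681  0.0481] F [ 0.92  5.69 -1.75] w 0.0599 g 19.9
[ 0.00016923 -0.02807559  0.04808334]
```

Firm stop felt at 31 mm depth, within the expected 24–36 mm. I set the board down, release, retreat and check.

```bash
python3 - <<'E'
from station import r
from h import *
p=np.array(r.read_state()['tcp_pos']); r.move_l(p+[0,0,-.0008],max_speed=.03); st(r,'low')
r.ungrasp(); st(r,'open'); p=np.array(r.read_state()['tcp_pos']); r.move_l(p+[0,0,.12],max_speed=.12); st(r,'up'); snap(r,'fin')
im=r.read_camera('top'); cv2.imwrite('pics/fint.png',im[:,:,::-1])
b=cv2.resize(r.read_camera('scene')[100:240,150:330,::-1],(640,498)); cv2.imwrite('pics/fv.png',np.vstack([cv2.imread('pics/fin.png')[:240],b[:360]]))
E
```

```text
low 50.08 tcp [ 0.4861 -0.268   0.0475] F [0.14 2.3  0.85] w 0.0598 g 20.0
open 50.85 tcp [ 0.4859 -0.2681  0.0473] F [-0.33 -0.22  0.09] w 0.0872 g 0.0
up 52.0 tcp [ 0.4853 -0.2678  0.1664] F [1.27 0.53 0.02] w 0.0868 g 0.0
```

View pics/fv.png

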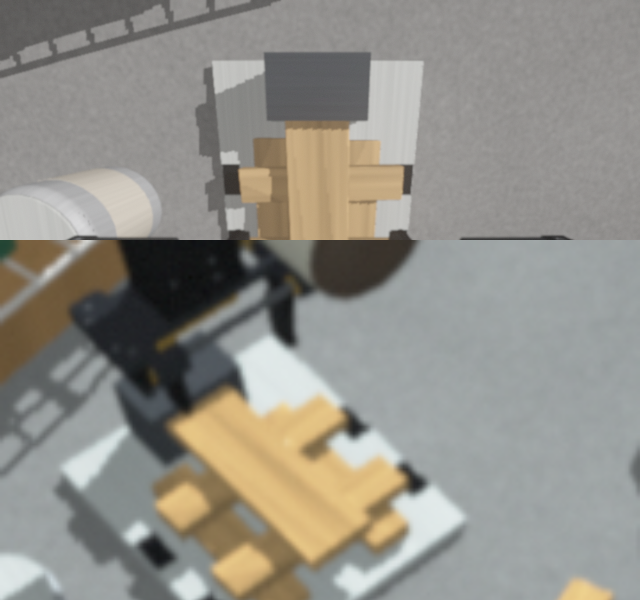

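The board lies flat across both slats with its end in the keeper slot (columns 285–349 at the mouth, centred on the keeper at 264–370). The cross slats are still on their marks and the gripper is clear.

```bash
python3 -c "
from station import r
print(r.job_done())"
```

```text
the job is handed in; nothing more can be done
None
```

The job is handed in at about 52 s of the 72 s, with no verdict returned: both slats lie squarely on their marks, and the board is flat and released in the slot against the stop felt about 31 mm in, where it pushed back with about 5 N.

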